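# Sort the strip-down parts into the workshop trays

### The job

Sort the parts from the strip-down into the trays: for safety put the battery pack away first, in the green tray, before you move the motors or relays; then the two motors go in the orange tray and the two relays in the blue tray, one to each bay. Lay every part flat on its tray's floor, the same way up as it was found, and let go of it. Leave the roll of white tape and the pot of screws where they are.

Things in the scene. Friction and masses are not known exactly. Their poses are not given: they have to be found in the camera images.
- battery_center (a point): the battery pack of a power tool: yellow lower half, black upper half with two steel contact strips on top; 76 mm long, 48 mm wide, 38 mm high, 0.18 to 0.32 kg. This point: its centre, 19 mm above what it lies on; x along its length, y across its width (the way to grip it), z up.
- motor_black_center (a point): small electric motor lying flat: bare metal can, black end cap; body 54 long, 38 wide, 30 mm high, 0.11 to 0.2 kg. Brass pinion (10 mm diameter) at +x reaches 36 mm from the centre, copper tags at -x 32 mm. This point: centre of the body, 15 mm above what it lies on; x along its length, y across its width (grip it across y), z up.
- motor_red_center (a point): small electric motor lying flat: bare metal can, red end cap; body 54 long, 38 wide, 30 mm high, 0.11 to 0.2 kg. Brass pinion (10 mm diameter) at +x reaches 36 mm from the centre, copper tags at -x 32 mm. This point: centre of the body, 15 mm above what it lies on; x along its length, y across its width (grip it across y), z up.
- relay_black_center (a point): plug-in relay lying flat: black housing with white label on top, 34 long, 28 wide, 26 mm high, 0.025 to 0.05 kg; copper blades at +x reach 28 mm from the centre. This point: centre of the housing, 13 mm above what it lies on; x along its length, y across its width (grip it across y), z up.
- relay_violet_center (a point): plug-in relay lying flat: violet housing with white label on top, 34 long, 28 wide, 26 mm high, 0.025 to 0.05 kg; copper blades at +x reach 28 mm from the centre. This point: centre of the housing, 13 mm above what it lies on; x along its length, y across its width (grip it across y), z up.
- tray_orange: shallow open orange plastic tray fixed to the bench, outside 110 (x) by 205 (y) mm, walls 5 mm thick, rim 14 mm and inner floor 4 mm above the bench. Origin: centre of its underside; z up; yaw within 0.1 rad of 0. A 5 mm wall, as high as the rim, along x at y = 0 makes two bays, each 100 (x) by 95 (y) mm inside, centred at x = 0, y = +50 and -50 mm. For the motors, one a bay.
- tray_blue: shallow open blue plastic tray fixed to the bench, outside 110 (x) by 205 (y) mm, walls 5 mm thick, rim 14 mm and inner floor 4 mm above the bench. Origin: centre of its underside; z up; yaw within 0.1 rad of 0. A 5 mm wall, as high as the rim, along x at y = 0 makes two bays, each 100 (x) by 95 (y) mm inside, centred at x = 0, y = +50 and -50 mm. For the relays, one a bay.
- tray_green: shallow open green plastic tray fixed to the bench, outside 110 (x) by 205 (y) mm, walls 5 mm thick, rim 14 mm and inner floor 4 mm above the bench. Origin: centre of its underside; z up; yaw within 0.1 rad of 0. Undivided, 100 mm (x) by 195 mm (y) inside. For the battery pack.
- tape_center (a point): a roll of white tape lying flat, 60 mm across, hole 38 mm, 19 mm high; not to be disturbed. This point: its centre, 9.5 mm above the bench.
- screw_pot_center (a point): a reddish-brown round pot full of small screws, 52 mm across, 36 mm high; not to be disturbed. This point: its centre, 18 mm above the bench.
Things that resemble listed ones, but are neither listed nor needed, are in the scene too. Leave any pink look-alike of the part that bears battery_center alone.

How it is judged:
By the outcome, as a careful person would: the job done as asked, in the order asked, and still so for the second after the job is handed in, with the robot touching nothing.
It also fails if it takes over 112 s, if anything falls off the work surface, if the arm or the gripper's body presses on something with over 40 N, if the wrist force passes 120 N, or if a joint passes its speed limit or range.

### The arm

A 6-joint arm with a two-finger parallel gripper is mounted at the origin on the work surface. World frame = base frame: x ahead of the robot, y to its left, z up, the work surface at z = 0. Lengths are in mm, angles in rad, forces in N, time in s.
With the tool pointing down it reaches from about 325 to 875 mm from the base axis. Payload 4.4 kg.
Tool frame: the origin (TCP) lies midway between the tips of the shut fingers; the grasp point (between the pads) lies 19 mm behind it; z points along the fingers, y is the line along which they close (so a half turn about z gives the same grasp; the last joint's range is limited). The gripper opens to 85 mm and grips with 20 to 120 N. Pads are 22 mm wide; open, the fingers measure 114 mm over their backs; the gripper's body (76 mm by 85 mm) begins 54 mm behind the grasp point. The pads swing forward as they close: fully open they stand 13 mm farther back than shut.
Start: joints at [-1.278, 0.207, 1.542, -0, 1.393, -0.15], TCP at [246.879, -519.305, 193.482] pointing down, gripper open.
Joint ranges: [-2.73, 2.73], [-0.86, 2.22], [0.23, 2.46], [-1.11, 4.25], [0.08, 2.63], [-2.82, 2.82]. Speed limits (rad/s): [2.79, 2.79, 3.14, 3.14, 3.14, 3.14].

### API

Orientations are given as a unit quaternion [w, x, y, z].
In Python, from plant import r, eyes, spotter gives the robot as it stands.
- The arm moves only by the tool arm_command, never from a script. Its argument "series" is a list of rows, each a list of 5 numbers: the opening, from -1 (shut) to 1 (fully open), so that 0 is half open, then the shift along the tool's x, y, z in m, then the turn about the tool's z in degrees. A call has 1 to 20 rows; each row is the pose to reach, as a shift and turn from the pose commanded when the call began, along the tool's axes at that moment; what a row does not reach only later rows make up. A row lasts 1/8 s, in which the tool goes at most 62.5 mm and 10.7 degrees, less where a joint would pass 70% of its speed; a pose out of reach is approached as far as the arm can. A call with a gripper value outside its range is refused whole. The fingers move at their own pace and stop on an object; "newtons" is the grip in N (left out, the last holds). Time passes only in rows, so rows that repeat a pose let the fingers close. It gives the time, the measured TCP pose, the force, the opening and the grip force at its end, in the units of the state.
- r.state(): the state, without advancing time (a new reading comes with each control period).
- eyes.camera(name): name is "scene" or "top" or "wrist"; returns a dict with "frame" (420x560x3 uint8, red, green, blue), "camera_matrix" (3x3 intrinsics, pixels), "T" (4x4, takes a point from camera to world coordinates). Camera axes: x right, y up, looking along -z (the intrinsics and any distortion apply to the point x, -y, -z); pixel columns grow to the right and rows downward; lengths in mm; the calibration is good to about 2 mm. The wrist camera is an equidistant fisheye: a pixel r from the principal point sees the ray r / f radians off the axis. A picture is of the moment at which its call begins. There is no depth.
- r.sign_off(): hands the job in; it is judged then, once.
Trained networks look in a picture, given as the dict that the camera call returned (one of the last four; its "shot" number tells which), for a name from the list of things; names that differ only in an ending like _2 or _b are one class to them, and where a whole thing is asked for, a point or a joint stands for the part that bears it (a point fixed in the world has none). Each returns a list of dicts, best first, with "p" (0 to 1); they miss things now and then, are a little off and sometimes report something else, mostly with a low value. They report only what shows in the picture. A call takes as long as a camera call. They do not tell look-alikes from the thing itself.
- spotter.masks_of(label, picture): "pixels" (420x560 bool, what is visible of it) and "box" ([left, top, right, bottom] in pixels, round what is visible of it).
The state is a dict: "clock": time; "qpos": joint angles; "qvel": joint speeds; "joint_efforts": joint torques, N m; "tcp_pos": TCP position; "orientation": TCP orientation; "wrist_force": force on the tool from outside, world axes, zero at the start; "moment": the same for the moment, N m; "opening": finger opening in mm; "gripper_force": force on a finger pad.
Only numpy, scipy, OpenCV 4.12 (cv2) and the standard library are available. Lean on these libraries where they do the work, as an engineer would, in place of code of your own. Each camera call takes 0.05 s, during which the arm holds its last target. There are 200 camera calls.

## Working session

There is one attempt and no reset: what is moved stays moved. The work goes in short steps, Python scripts to look and compute and a tool call to move; the robot and the scene stay as the last step left them, time stands still between calls to the robot, and variables do not carry over. Pictures are saved under pics/ and viewed, at most 14 in all, crops included, and the job is handed in when it is done.

Besides the shell and the picture viewer there is one more tool, called after "Emit:" by a JSON object that holds its "fn" and its "kwargs". arm_command: Moves the arm, as the interface text tells. Its arguments: {"type":"object","properties":{"series":{"type":"array"},"newtons":{"type":"number"}},"required":["series"]}

```bash
mkdir -p pics; ls; python3 - <<'E'
from plant import r, eyes, spotter
import cv2
print(r.state())
for n in ["scene","top"]:
    c=eyes.camera(n); cv2.imwrite(f"pics/{n}0.png",c["frame"][:,:,::-1]); print(n,c["camera_matrix"],c["T"],[k for k in c])
E
```

```text
pics
{'clock': 0.0, 'qpos': array([-1.27750540e+00,  2.07420957e-01,  1.54298774e+00, -4.17812442e-06,
        1.39348207e+00, -1.50488782e-01]), 'qvel': array([ 0.0006064 , -0.00066933,  0.00054144, -0.00061268,  0.00150133,
       -0.00030771]), 'joint_efforts': array([ 6.32971478e-04, -3.83032501e+01, -2.91596085e+01, -1.30462467e-04,
        1.07498677e-02, -2.72863264e-05]), 'tcp_pos': array([ 246.62485968, -518.48038943,  192.30928916]), 'orientation': array([-1.14598219e-03,  9.75482559e-01,  2.20073755e-01, -8.40248292e-05]), 'wrist_force': array([-0.31449809,  0.13587255,  0.64403371]), 'moment': array([-0.00529021, -0.01014773, -0.01176409]), 'gripper_force': 0.0, 'opening': 85.69938608750459}
scene [[392.85611415   0.         275.67221442]
 [  0.         392.85611415 208.06291134]
 [  0.           0.           1.        ]] [[-9.32749360e-02 -6.06479867e-01  7.89608737e-01  1.19999587e+03]
 [ 9.95399819e-01 -7.42362173e-02  6.05655446e-02  6.57078128e+01]
 [ 2.18857823e-02  7.91625641e-01  6.10614328e-01  5.83203315e+02]
 [ 0.00000000e+00  0.00000000e+00  0.00000000e+00  1.00000000e+00]] ['frame', 'camera_matrix', 'T', 'shot']
top [[469.914554     0.         280.7374763 ]
 [  0.         469.914554   216.15594162]
 [  0.           0.           1.        ]] [[-6.37589703e-03  9.93748969e-01 -1.11455531e-01  3.80782642e+02]
 [-9.99859315e-01 -4.60616642e-03  1.61286468e-02  1.71328911e+01]
 [ 1.55144434e-02  1.11542686e-01  9.93638531e-01  1.26915450e+03]
 [ 0.00000000e+00  0.00000000e+00  0.00000000e+00  1.00000000e+00]] ['frame', 'camera_matrix', 'T', 'shot']
```

View pics/top0.png

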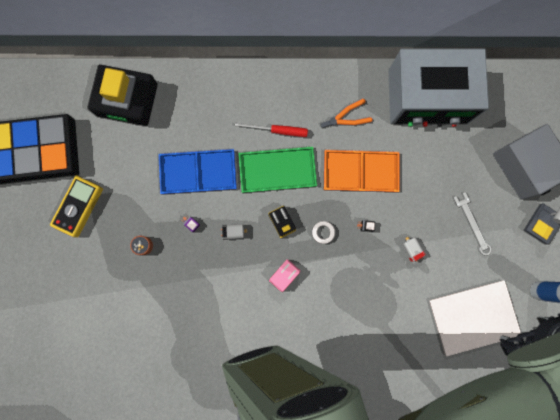

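View pics/scene0.png

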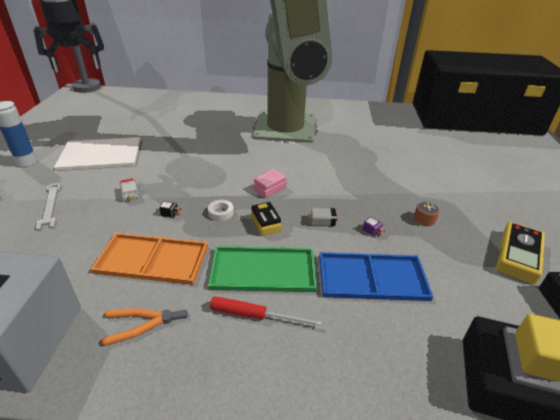

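The top view shows, left to right: violet relay (192,224), black motor (234,232), battery (283,222), tape (323,232), black relay (369,226) and red motor (414,249). The pink look-alike is at (285,276) and the screw pot at (142,245). The blue, green and orange trays are along row 170. The scene view agrees.

```bash
cat > h.py <<'E'
import numpy as np, cv2
from scipy.optimize import minimize
from plant import r, eyes, spotter
def box(x0,x1,y0,y1,z0,z1): return np.array([[x,y,z] for x in(x0,x1) for y in(y0,y1) for z in(z0,z1)],float)
# models: convex pieces, z from underside
MOT=[box(-27,27,-19,19,0,30),box(27,36,-5,5,10,20),box(-32,-27,-12,12,11,19)]
REL=[box(-17,17,-14,14,0,26),box(17,28,-10,10,7,19)]
MODEL=dict(battery_center=[box(-38,38,-24,24,0,38)],motor_black_center=MOT,motor_red_center=MOT,
 relay_black_center=REL,relay_violet_center=REL,
 tray_orange=[box(-55,55,-102.5,102.5,0,14)],tray_blue=[box(-55,55,-102.5,102.5,0,14)],tray_green=[box(-55,55,-102.5,102.5,0,14)],
 tape_center=[box(-30,30,-30,30,0,19)],screw_pot_center=[box(-26,26,-26,26,0,36)])
def project(c,P,fish):
    T=c["T"]; K=c["camera_matrix"]; p=(np.asarray(P)-T[:3,3])@T[:3,:3]
    x,y,z=p[:,0],-p[:,1],-p[:,2]
    if fish:
        rho=np.hypot(x,y)+1e-9; th=np.arctan2(rho,z); u,v=th*x/rho,th*y/rho
    else: u,v=x/z,y/z
    return np.c_[K[0,0]*u+K[0,2],K[1,1]*v+K[1,2]]
def ground(c,uv,h,fish):
    K=c["camera_matrix"];T=c["T"]; a=(uv[0]-K[0,2])/K[0,0]; b=(uv[1]-K[1,2])/K[1,1]
    if fish:
        t=np.hypot(a,b)+1e-9; d=np.array([np.sin(t)*a/t,-np.sin(t)*b/t,-np.cos(t)])
    else: d=np.array([a,-b,-1.])
    d=T[:3,:3]@d; return T[:3,3]+d*(h-T[2,3])/d[2]
def fit(label,views,z0=0,yaw0=None):
    """views: [(cam, mask, fish)] -> x,y,yaw,iou"""
    W=[]
    for c,m,f in views:
        ys,xs=np.where(m); l,t,R,b=xs.min()-12,ys.min()-12,xs.max()+13,ys.max()+13
        s=max(1,int(320/max(R-l,b-t)))
        M=np.zeros((b-t,R-l),np.uint8); M[ys-t,xs-l]=1
        W.append((c,f,l,t,s,cv2.resize(M,None,fx=s,fy=s,interpolation=cv2.INTER_NEAREST)))
    c,f,l,t,s,M=W[0]; ys,xs=np.where(M); g=ground(c,(xs.mean()/s+l,ys.mean()/s+t),z0+12,f)
    def cost(q):
        x,y,a=q[0],q[1],q[2]/20; R=np.array([[np.cos(a),-np.sin(a)],[np.sin(a),np.cos(a)]]); tot=0
        for c,f,l,t,s,M in W:
            I=np.zeros_like(M)
            for B in MODEL[label]:
                P=np.c_[B[:,:2]@R.T+[x,y],B[:,2]+z0]
                h=cv2.convexHull(((project(c,P,f)-[l-.5,t-.5])*s).astype(np.float32))
                cv2.fillConvexPoly(I,np.round(h*16).astype(np.int32),1,shift=4)
            tot-=(I&M).sum()/max(1,(I|M).sum())
        return tot/len(W)
    best=None
    yaws=np.arange(0,2*np.pi,np.pi/6) if yaw0 is None else [yaw0]
    for a in yaws:
        o=minimize(cost,[g[0],g[1],a*20],method="Nelder-Mead",options=dict(xatol=.1,fatol=1e-4,maxiter=150,initial_simplex=np.array([[g[0],g[1],a*20],[g[0]+6,g[1],a*20],[g[0],g[1]+6,a*20],[g[0],g[1],a*20+5]])))
        if best is None or o.fun<best.fun: best=o
    return best.x[0],best.x[1],(best.x[2]/20+np.pi)%(2*np.pi)-np.pi,-best.fun
def see(label,c,near=None,pr=True):
    L=spotter.masks_of(label,c)
    if pr: print("   ",label,[(round(d["p"],2),[int(v) for v in d["box"]]) for d in L][:4])
    return L
E
python3 - <<'E'
from h import *
ct=eyes.camera("top"); cs=eyes.camera("scene")
for n in MODEL:
    a=see(n,ct); b=see(n,cs)
    for v in ([(ct,a[0]["pixels"],0)] if a else None, [(ct,a[0]["pixels"],0),(cs,b[0]["pixels"],0)] if a and b else None):
        if v: print(n,np.round(fit(n,v,yaw0=0 if "tray" in n else None),3))
E
```

```text
battery_center [(0.74, [266, 204, 294, 236]), (0.72, [270, 256, 300, 293])]
    battery_center [(0.87, [251, 198, 281, 235]), (0.59, [251, 172, 287, 200]), (0.23, [414, 199, 441, 228])]
battery_center [506.949  -4.494  -2.663   0.944]
battery_center [ 5.07166e+02 -5.94600e+00  4.70000e-01  8.47000e-01]
    motor_black_center [(0.64, [222, 227, 244, 240])]
    motor_black_center [(0.87, [307, 207, 339, 226])]
motor_black_center [480.772 125.755  -1.503   0.878]
motor_black_center [480.908 123.092  -1.502   0.832]
    motor_red_center [(0.78, [399, 238, 424, 262])]
    motor_red_center [(0.6, [122, 177, 139, 200])]
motor_red_center [ 430.882 -354.948    0.468    0.863]
motor_red_center [ 433.966 -358.959    0.468    0.819]
    relay_black_center [(0.68, [359, 214, 377, 230]), (0.36, [310, 224, 334, 244])]
    relay_black_center [(0.67, [207, 199, 232, 221]), (0.54, [157, 204, 178, 218])]
relay_black_center [ 493.829 -235.309    1.398    0.891]
relay_black_center [ 4.93825e+02 -2.35313e+02  1.39800e+00  4.45000e-01]
    relay_violet_center [(0.64, [183, 216, 203, 234]), (0.57, [312, 222
[... 729 characters left out ...]
en [(0.96, [210, 246, 316, 292])]
tray_green [6.50759e+02 6.92000e+00 6.90000e-02 9.73000e-01]
tray_green [6.51063e+02 4.48200e+00 6.90000e-02 9.46000e-01]
    tape_center [(0.61, [310, 221, 335, 243]), (0.48, [327, 149, 401, 190]), (0.24, [186, 219, 203, 233]), (0.23, [219, 222, 245, 238])]
    tape_center [(0.83, [207, 197, 230, 221])]
tape_center [ 4.77673e+02 -1.15470e+02  5.92000e-01  4.28000e-01]
tape_center [ 479.094 -119.666    1.782    0.56 ]
    screw_pot_center [(0.6, [130, 234, 151, 255])]
    screw_pot_center [(0.77, [413, 200, 438, 228])]
screw_pot_center [ 4.44958e+02  3.66998e+02 -1.10000e-01  7.55000e-01]
screw_pot_center [ 4.45104e+02  3.64040e+02 -4.05000e-01  7.59000e-01]
```

```bash
cat >> h.py <<'E'
from scipy.spatial.transform import Rotation as Ro
def plan(x,y,z,yaw=None,st=None):
    s=st or r.state(); q=s["orientation"]; R=Ro.from_quat([q[1],q[2],q[3],q[0]]).as_matrix()
    psi=np.arctan2(R[1,0],R[0,0]); d=R.T@(np.array([x,y,z])-s["tcp_pos"])/1000
    j6=None; turn=0
    if yaw is not None:
        j1=np.arctan2(y,x); o=[]
        for k in (-2,-1,0,1,2):
            t=yaw+k*np.pi; j6=j1+np.pi/2-t
            if abs(j6)<2.6: o.append((abs(j6-s["qpos"][5]),-(t-psi),j6))
        _,turn,j6=min(o); turn=np.degrees((turn+np.pi)%(2*np.pi)-np.pi)
    n=max(np.linalg.norm(d)/.0625,abs(turn)/10.7)
    print("shift m",np.round(d,4),"turn deg",round(turn,1),"rows>=",round(n,1),"j6",j6,"psi",round(psi,3),"tcp",np.round(s["tcp_pos"],1),"t",round(s["clock"],2))
E
python3 - <<'E'
from h import *
plan(480,-10,200,.47)
E
```

```text
shift m [ 0.4292 -0.3599 -0.0065] turn deg -1.5 rows>= 9.0 j6 1.0799660067586796 psi 0.444 tcp [ 246.9 -519.3  193.5] t 1.2
```

Emit:
{"fn": "arm_command", "kwargs": {"series": [[1, 0.429, -0.36, -0.007, -1.5], [1, 0.429, -0.36, -0.007, -1.5], [1, 0.429, -0.36, -0.007, -1.5], [1, 0.429, -0.36, -0.007, -1.5], [1, 0.429, -0.36, -0.007, -1.5], [1, 0.429, -0.36, -0.007, -1.5], [1, 0.429, -0.36, -0.007, -1.5], [1, 0.429, -0.36, -0.007, -1.5], [1, 0.429, -0.36, -0.007, -1.5], [1, 0.429, -0.36, -0.007, -1.5], [1, 0.429, -0.36, -0.007, -1.5], [1, 0.429, -0.36, -0.007, -1.5]], "newtons": 50}}

```text
clock: 2.7
tcp_pos: [479.4, -11.3, 200.4]
orientation: [0.0, 0.973, 0.232, -0.0]
wrist_force: [-0.8, 0.4, 0.8]
opening: 85.2
gripper_force: 0.0
```

```bash
cat >> h.py <<'E'
def look(labels,shot=None,z0=0):
    c=eyes.camera("wrist")
    if shot: cv2.imwrite(f"pics/{shot}.png",c["frame"][:,:,::-1])
    print("cam",np.round(c["T"][:3,3]))
    for n in labels:
        for d in see(n,c)[:3]:
            if d["p"]>.3: print(n,round(d["p"],2),[int(v) for v in d["box"]],np.round(fit(n,[(c,d["pixels"],1)],z0=z0),3))
    return c
E
python3 - <<'E'
from h import *
look(["battery_center","tray_green","motor_black_center","tape_center"],"w1")
E
```

```text
cam [550.  24. 381.]
    battery_center [(0.7, [266, 120, 313, 189]), (0.69, [208, 231, 276, 291])]
battery_center 0.7 [266, 120, 313, 189] [508.998  -7.225  -2.661   0.938]
battery_center 0.69 [208, 231, 276, 291] [364.01  -13.515   2.444   0.887]
    tray_green [(0.72, [233, 0, 427, 121]), (0.32, [94, 0, 248, 37])]
tray_green 0.72 [233, 0, 427, 121] [6.54714e+02 4.54400e+00 7.80000e-02 9.20000e-01]
tray_green 0.32 [94, 0, 248, 37] [6.11848e+02 1.73383e+02 2.01500e+00 3.91000e-01]
    motor_black_center [(0.62, [150, 105, 208, 151])]
motor_black_center 0.62 [150, 105, 208, 151] [482.012 124.296  -1.51    0.907]
    tape_center [(0.87, [335, 191, 383, 244])]
tape_center 0.87 [335, 191, 383, 244] [ 478.104 -119.277    1.238    0.52 ]
```

View pics/w1.png

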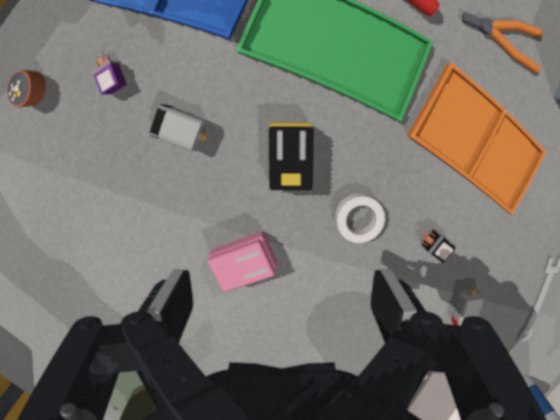

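The wrist picture shows the battery at (291,157) with free space on both gripping sides. The black motor is at (180,128), the violet relay at (109,76), the tape at (360,218) and the pink look-alike at (243,262), which I leave alone.

```bash
python3 - <<'E'
from h import *
plan(508.5,-6.5,3,.48)
E
```

```text
shift m [0.0278 0.0091 0.1975] turn deg -0.7 rows>= 3.2 j6 1.0780143287471409 psi 0.468 tcp [479.6 -10.9 200.5] t 2.95
```

Emit:
{"fn": "arm_command", "kwargs": {"series": [[1, 0.028, 0.009, 0.05, -0.7], [1, 0.028, 0.009, 0.1, -0.7], [1, 0.028, 0.009, 0.15, -0.7], [1, 0.028, 0.009, 0.175, -0.7], [1, 0.028, 0.009, 0.19, -0.7], [1, 0.028, 0.009, 0.1975, -0.7], [1, 0.028, 0.009, 0.1975, -0.7], [-1, 0.028, 0.009, 0.1975, -0.7], [-1, 0.028, 0.009, 0.1975, -0.7], [-1, 0.028, 0.009, 0.1975, -0.7], [-1, 0.028, 0.009, 0.1975, -0.7], [-1, 0.028, 0.009, 0.1975, -0.7], [-1, 0.028, 0.009, 0.1975, -0.7], [-1, 0.028, 0.009, 0.1975, -0.7]], "newtons": 60}}

```text
clock: 4.7
tcp_pos: [508.7, -5.3, 2.9]
orientation: [-0.0, 0.971, 0.239, -0.0]
wrist_force: [-0.3, 0.8, 0.3]
opening: -0.2
gripper_force: 0.0
```

```bash
python3 - <<'E'
from h import *
plan(651,5,80,.073)
plan(651,5,9,.073)
E
```

```text
shift m [ 0.1308  0.0568 -0.0771] turn deg 23.4 rows>= 2.6 j6 1.5054766673277622 psi 0.482 tcp [508.7  -5.3   2.9] t 4.7
shift m [ 0.1308  0.0568 -0.0061] turn deg 23.4 rows>= 2.3 j6 1.5054766673277622 psi 0.482 tcp [508.7  -5.3   2.9] t 4.7
```

```bash
python3 - <<'E'
from h import *
look(["battery_center"],"w2")
c=eyes.camera("scene"); cv2.imwrite("pics/s2.png",cv2.resize(c["frame"][130:290,150:430,::-1],None,fx=2.8,fy=2.8))
E
```

```text
cam [579.  31. 183.]
    battery_center [(0.95, [236, 187, 334, 309])]
battery_center 0.95 [236, 187, 334, 309] [5.44879e+02 1.07900e+01 4.45000e-01 7.22000e-01]
```

View pics/w2.png

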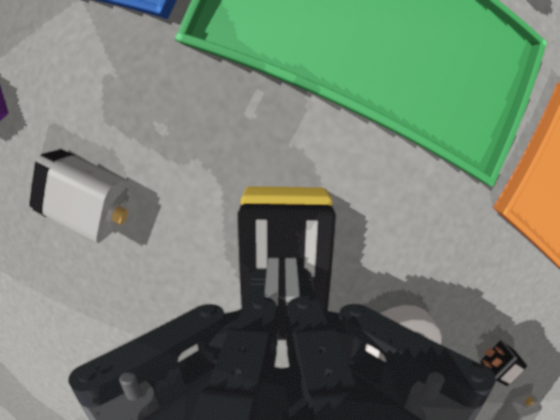

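View pics/s2.png

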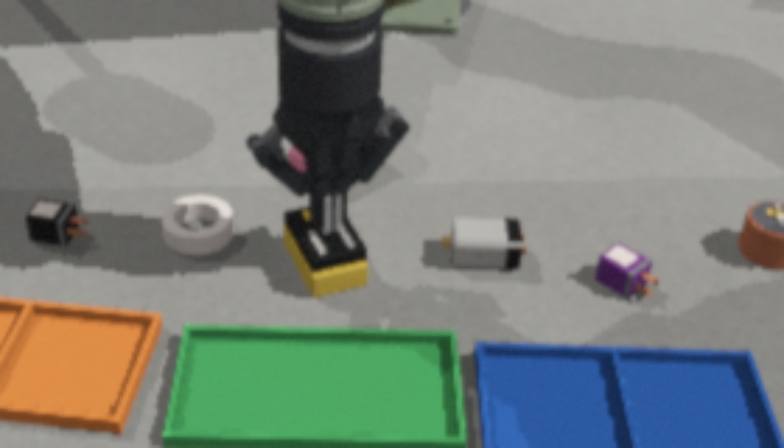

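The wrist view shows the fingers shut at (285,290), seemingly above or behind the battery top rather than around it, and the scene crop agrees. I'll compare where the TCP should project with where it does.

```bash
python3 - <<'E'
from h import *
s=r.state(); print(s["tcp_pos"],s["opening"],s["wrist_force"])
c=eyes.camera("wrist"); cs=eyes.camera("scene"); ct=eyes.camera("top")
for z in (3,25,40,60): 
    P=[[508.7,-5.3,z]]; print(z,project(c,P,1).round(),((project(cs,P,0)-[150,130])*2.8).round())
for n,(cc,f) in dict(w=(c,1),s=(cs,0),t=(ct,0)).items():
    L=see("battery_center",cc)
    B=box(-38,38,-24,24,0,38); a=.48
    Rm=np.array([[np.cos(a),-np.sin(a)],[np.sin(a),np.cos(a)]]); P=np.c_[B[:,:2]@Rm.T+[508.5,-6.5],B[:,2]]
    uv=project(cc,P,f); print(n,"predicted box",uv.min(0).round(),uv.max(0).round())
    cc2=cc
L=see("battery_center",cs); print(fit("battery_center",[(cs,L[0]["pixels"],0)]))
E
```

```text
[508.75807162  -5.29574136   2.93932196] -0.292401492095045 [-0.07890155  0.55686753 -0.09184817]
3 [[281. 244.]] [[329. 261.]]
25 [[281. 260.]] [[329. 240.]]
40 [[281. 273.]] [[329. 225.]]
60 [[281. 295.]] [[330. 205.]]
    battery_center [(0.92, [236, 186, 336, 308]), (0.74, [0, 86, 7, 119])]
w predicted box [233. 182.] [335. 330.]
    battery_center [(0.89, [251, 202, 280, 235])]
s predicted box [251. 199.] [284. 237.]
    battery_center []
t predicted box [267. 203.] [297. 238.]
    battery_center [(0.89, [251, 202, 280, 235])]
(np.float64(508.8307355997249), np.float64(-11.096699643506923), np.float64(-2.7331757605765796), np.float64(0.7531975367124586))
```

Emit:
{"fn": "arm_command", "kwargs": {"series": [[-1, 0, 0, -0.02, 0], [-1, 0, 0, -0.05, 0], [-1, 0, 0, -0.08, 0], [-1, 0, 0, -0.1, 0], [-1, 0, 0, -0.1, 0]]}}

```text
clock: 5.82
tcp_pos: [510.6, -5.6, 104.9]
orientation: [0.001, 0.971, 0.239, 0.002]
wrist_force: [-0.1, -0.3, 0.2]
opening: 0.0
gripper_force: 0.0
```

```bash
python3 - <<'E'
from h import *
c=look(["battery_center"],"w3")
s=r.state(); q=s["orientation"]; R=Ro.from_quat([q[1],q[2],q[3],q[0]]).as_matrix()
print(s["opening"])
for x in(0,11): print([project(c,[s["tcp_pos"]+R@np.array([x,0,-z])],1)[0].round() for z in (0,10,20,30,40)])
E
```

```text
cam [580.  31. 286.]
    battery_center [(0.91, [189, 296, 244, 351]), (0.76, [251, 164, 314, 250])]
battery_center 0.91 [189, 296, 244, 351] [ 4.41395e+02 -1.31150e+01  2.37800e+00  2.71000e-01]
battery_center 0.76 [251, 164, 314, 250] [ 5.08015e+02 -7.58300e+00  4.55000e-01  9.40000e-01]
0.4076245885974592
[array([279., 245.]), array([279., 252.]), array([279., 259.]), array([279., 267.]), array([279., 277.])]
[array([279., 228.]), array([279., 234.]), array([279., 241.]), array([279., 249.]), array([279., 257.])]
```

View pics/w3.png

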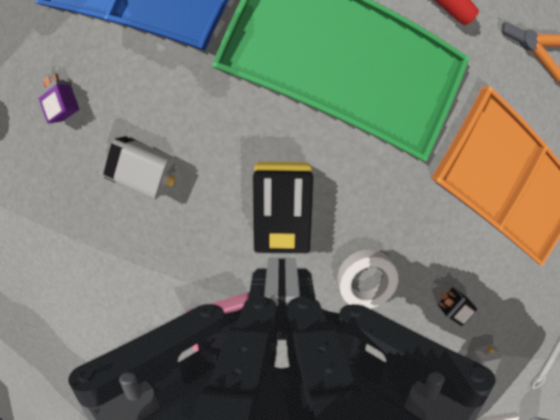

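The shut fingertips stay at pixel (282,258) after rising, while the stated TCP projects to (279,245), or row 228 for the front edge. So the tips are about 35–40 mm short of the reported TCP. I'll measure this from the scene camera.

```bash
python3 - <<'E'
from h import *
s=r.state(); cs=eyes.camera("scene")
p=s["tcp_pos"]; print(p)
uv=project(cs,[p+[0,0,z] for z in (0,10,20,30,40,60,100)],0); l,t=220,100
print(((uv-[l,t])*6).round())
im=np.ascontiguousarray(cv2.resize(cs["frame"][t:t+95,l:l+130,::-1],None,fx=6,fy=6,interpolation=cv2.INTER_CUBIC))
for k,q in enumerate((uv-[l,t]+.5)*6): cv2.circle(im,(int(q[0])-60,int(q[1])),3,(0,0,255),-1)
cv2.imwrite("pics/s3.png",im)
E
```

```text
[508.29047586  -5.24733038 102.36825147]
[[288. 525.]
 [288. 502.]
 [288. 478.]
 [288. 455.]
 [289. 430.]
 [289. 381.]
 [291. 277.]]
```

View pics/s3.png

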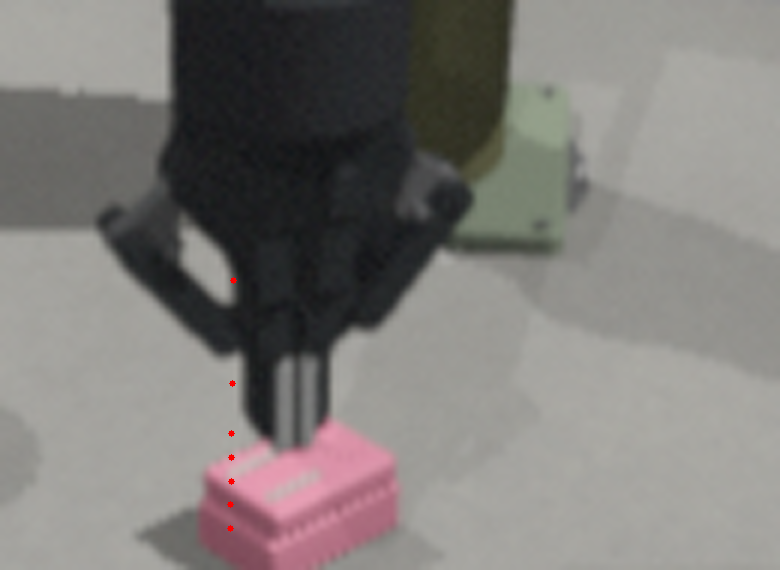

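The tips really are about 39 mm above the reported TCP: the scene view puts the front tip edge at crop row 448 against 525 for the stated TCP, and the wrist view agrees. I'll add 39 mm from here on and go down in stages, watching the force.

```bash
sed -i 's/^def plan(x,y,z,yaw=None,st=None):/OFF=39  # real shut tips stand this far above the reported TCP\ndef plan(x,y,z,yaw=None,st=None):\n    z=z-OFF/' h.py; python3 - <<'E'
from h import *
plan(508.5,-6.5,2,.475)
E
```

```text
shift m [0.0002 0.0017 0.1388] turn deg 0.4 rows>= 2.2 j6 1.083014328747141 psi 0.482 tcp [507.8  -5.1 101.8] t 5.97
```

Emit:
{"fn": "arm_command", "kwargs": {"series": [[1, 0, 0.0015, 0, 0], [1, 0, 0.0015, 0.02, 0], [1, 0, 0.0015, 0.04, 0], [1, 0, 0.0015, 0.05, 0], [1, 0, 0.0015, 0.07, 0], [1, 0, 0.0015, 0.09, 0], [1, 0, 0.0015, 0.105, 0], [1, 0, 0.0015, 0.115, 0], [1, 0, 0.0015, 0.12, 0]]}}

```text
clock: 7.1
tcp_pos: [509.4, -6.6, -17.5]
orientation: [-0.0, 0.971, 0.239, -0.0]
wrist_force: [0.5, 0.8, 0.2]
opening: 85.0
gripper_force: 0.0
```

Emit:
{"fn": "arm_command", "kwargs": {"series": [[1, 0, 0, 0.005, 0], [1, 0, 0, 0.01, 0], [1, 0, 0, 0.015, 0], [1, 0, 0, 0.018, 0], [1, 0, 0, 0.018, 0], [-1, 0, 0, 0.018, 0], [-1, 0, 0, 0.018, 0], [-1, 0, 0, 0.018, 0], [-1, 0, 0, 0.018, 0], [-1, 0, 0, 0.018, 0], [-1, 0, 0, 0.018, 0]], "newtons": 60}}

```text
clock: 8.48
tcp_pos: [510.2, -6.8, -34.6]
orientation: [0.0, 0.971, 0.239, 0.001]
wrist_force: [1.5, -0.7, 4.1]
opening: 47.2
gripper_force: 63.2
```

```bash
python3 - <<'E'
from h import *
s=r.state(); print(s["opening"],s["gripper_force"],s["wrist_force"],s["tcp_pos"])
plan(651,5,70,.073)
plan(651,5,8,.073)
E
```

```text
47.19979104435434 63.19669961929321 [ 1.48063508 -0.6692927   4.10312635] [510.18561751  -6.82188991 -34.55473411]
shift m [ 0.1303  0.0549 -0.0654] turn deg 23.4 rows>= 2.5 j6 1.5054766673277622 psi 0.482 tcp [510.2  -6.8 -34.6] t 8.47
shift m [ 0.1302  0.0548 -0.0034] turn deg 23.4 rows>= 2.3 j6 1.5054766673277622 psi 0.482 tcp [510.2  -6.8 -34.6] t 8.47
```

Emit:
{"fn": "arm_command", "kwargs": {"series": [[-1, 0, 0, -0.02, 0], [-1, 0, 0, -0.06, 0], [-1, 0.03, 0.01, -0.07, 5], [-1, 0.07, 0.03, -0.07, 12], [-1, 0.11, 0.045, -0.07, 19], [-1, 0.13, 0.055, -0.07, 23.4], [-1, 0.13, 0.055, -0.07, 23.4], [-1, 0.13, 0.055, -0.045, 23.4], [-1, 0.13, 0.055, -0.02, 23.4], [-1, 0.13, 0.055, -0.009, 23.4], [-1, 0.13, 0.055, -0.005, 23.4], [-1, 0.13, 0.055, -0.0045, 23.4]]}}

```text
clock: 9.98
tcp_pos: [650.8, 4.8, -29.8]
orientation: [0.0, 0.999, 0.037, 0.001]
wrist_force: [-0.4, 0.0, -2.1]
opening: 47.5
gripper_force: 62.8
```

```bash
python3 - <<'E'
from h import *
s=r.state(); print(s["opening"],s["gripper_force"],s["wrist_force"],s["tcp_pos"])
look(["battery_center","tray_green"],"w4")
E
```

```text
47.54701630217044 62.764137983322144 [-0.43342378  0.0408965  -2.1257045 ] [650.75750895   4.79776716 -29.84180793]
cam [729.  11. 151.]
    battery_center [(0.59, [217, 206, 347, 364])]
battery_center 0.59 [217, 206, 347, 364] [6.45776e+02 4.95000e+00 6.70000e-02 9.09000e-01]
    tray_green [(0.81, [78, 158, 488, 358])]
tray_green 0.81 [78, 158, 488, 358] [6.85973e+02 5.03100e+00 6.70000e-02 6.48000e-01]
```

View pics/w4.png

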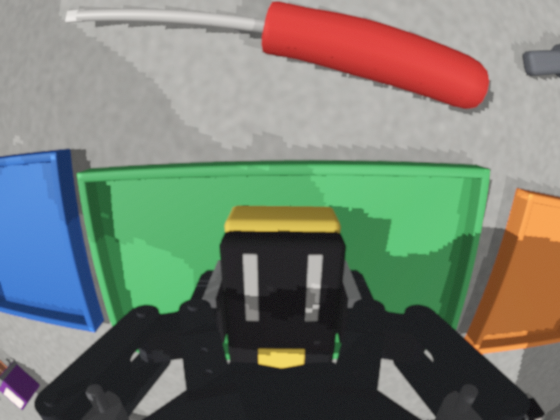

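The battery sits inside the green tray: its body is at (282,285), with the tray floor visible on all sides. I'll release it.

Emit:
{"fn": "arm_command", "kwargs": {"series": [[-1, 0, 0, 0.001, 0], [0.7, 0, 0, 0.001, 0], [1, 0, 0, 0.001, 0], [1, 0, 0, 0.001, 0], [1, 0, 0, -0.03, 0], [1, 0, 0, -0.08, 0], [1, 0, 0, -0.11, 0], [1, 0, 0, -0.11, 0]]}}

```text
clock: 11.12
tcp_pos: [653.3, 4.5, 83.6]
orientation: [0.001, 0.999, 0.037, 0.004]
wrist_force: [0.4, -0.5, 0.5]
opening: 85.6
gripper_force: 0.0
```

```bash
python3 - <<'E'
from h import *
s=r.state(); print(s["opening"],s["wrist_force"])
look(["battery_center"],z0=4)
plan(482,124.5,95,-1.51)
plan(482,124.5,2,-1.51)
E
```

```text
85.55737970935154 [ 0.40133855 -0.45993613  0.51612899]
cam [731.  11. 265.]
    battery_center [(0.92, [247, 168, 318, 266])]
battery_center 0.92 [247, 168, 318, 266] [6.48153e+02 4.89600e+00 5.90000e-02 9.23000e-01]
shift m [-0.1585 -0.1316  0.0232] turn deg -89.3 rows>= 8.3 j6 0.1919775499333285 psi 0.074 tcp [649.7   5.   79. ] t 11.22
shift m [-0.1584 -0.1315  0.1162] turn deg -89.3 rows>= 8.3 j6 0.1919775499333285 psi 0.074 tcp [649.7   5.   79. ] t 11.22
```

Emit:
{"fn": "arm_command", "kwargs": {"series": [[1, -0.02, -0.016, 0, -10], [1, -0.04, -0.033, 0, -20], [1, -0.06, -0.05, 0, -30], [1, -0.08, -0.066, 0, -40], [1, -0.1, -0.083, 0, -50], [1, -0.12, -0.1, 0, -60], [1, -0.14, -0.116, 0, -70], [1, -0.158, -0.131, 0, -80], [1, -0.158, -0.131, 0.01, -89.3], [1, -0.158, -0.131, 0.02, -89.3], [1, -0.158, -0.131, 0.02, -89.3]]}}

```text
clock: 12.6
tcp_pos: [481.1, 123.6, 57.3]
orientation: [-0.002, 0.686, 0.728, -0.002]
wrist_force: [-0.9, 0.1, -0.3]
opening: 85.1
gripper_force: 0.0
```

```bash
python3 - <<'E'
from h import *
look(["motor_black_center","relay_violet_center","tray_blue"])
plan(482,124.5,2,-1.51)
E
```

```text
cam [477. 203. 238.]
    motor_black_center [(0.98, [257, 178, 312, 267])]
motor_black_center 0.98 [257, 178, 312, 267] [481.595 123.513  -1.512   0.935]
    relay_violet_center [(0.94, [291, 32, 357, 97])]
relay_violet_center 0.94 [291, 32, 357, 97] [501.743 234.616   0.853   0.878]
    tray_blue [(0.75, [422, 0, 546, 237])]
tray_blue 0.75 [422, 0, 546, 237] [652.556 222.693  -3.088   0.938]
shift m [ 0.0009 -0.0013  0.0966] turn deg -0.0 rows>= 1.5 j6 0.1919775499333285 psi 1.631 tcp [483.4 123.7  59.6] t 12.8
```

Emit:
{"fn": "arm_command", "kwargs": {"series": [[1, 0, 0, 0.03, 0], [1, 0, 0, 0.06, 0], [1, 0, 0, 0.08, 0], [1, 0, 0, 0.09, 0], [1, 0, 0, 0.095, 0], [1, 0, 0, 0.095, 0], [-1, 0, 0, 0.095, 0], [-1, 0, 0, 0.095, 0], [-1, 0, 0, 0.095, 0], [-1, 0, 0, 0.095, 0], [-1, 0, 0, 0.095, 0], [-1, 0, 0, 0.095, 0], [-1, 0, 0, 0.095, 0]], "newtons": 50}}

```text
clock: 14.42
tcp_pos: [483.6, 124.0, -34.8]
orientation: [0.0, 0.685, 0.729, 0.0]
wrist_force: [-0.9, 0.7, 5.9]
opening: 36.6
gripper_force: 51.6
```

```bash
python3 - <<'E'
from h import *
s=r.state(); print(s["opening"],s["gripper_force"],s["wrist_force"])
a=-.03; tx,ty=648,-225.5
for sy in(50,-50): print(tx-sy*np.sin(a),ty+sy*np.cos(a))
plan(649.5,-175.5,70,a); plan(649.5,-175.5,70,a+np.pi/2)
E
```

```text
36.551450556282695 51.6369491815567 [-0.90473292  0.73495042  5.94281822]
649.4997750101248 -175.52249831255062
646.5002249898752 -275.4775016874494
shift m [-0.3091  0.1472 -0.0657] turn deg 95.2 rows>= 8.9 j6 1.3368907731417865 psi 1.632 tcp [483.6 124.  -34.8] t 14.43
shift m [-0.3091  0.1472 -0.0657] turn deg 5.2 rows>= 5.6 j6 -0.23390555365311005 psi 1.632 tcp [483.6 124.  -34.8] t 14.43
```

Emit:
{"fn": "arm_command", "kwargs": {"series": [[-1, 0, 0, -0.03, 0], [-1, 0, 0, -0.08, 0], [-1, -0.05, 0.02, -0.09, 1], [-1, -0.1, 0.045, -0.09, 2], [-1, -0.15, 0.07, -0.09, 3], [-1, -0.2, 0.095, -0.09, 4], [-1, -0.25, 0.12, -0.09, 5], [-1, -0.29, 0.14, -0.09, 5.2], [-1, -0.307, 0.147, -0.09, 5.2], [-1, -0.307, 0.147, -0.09, 5.2], [-1, -0.307, 0.147, -0.09, 5.2]]}}

```text
clock: 15.8
tcp_pos: [647.2, -171.6, 53.6]
orientation: [-0.001, 0.717, 0.697, -0.0]
wrist_force: [0.9, 0.3, -1.0]
opening: 37.0
gripper_force: 50.9
```

```bash
python3 - <<'E'
from h import *
s=r.state(); print(s["opening"],s["gripper_force"],s["wrist_force"])
c=look(["tray_orange"],"w5")
print(s["tcp_pos"])
E
```

```text
37.048482228399564 50.86866617202759 [ 0.92151622  0.28603859 -0.97901046]
cam [650. -93. 234.]
    tray_orange [(0.95, [207, 152, 363, 367])]
tray_orange 0.95 [207, 152, 363, 367] [ 6.47025e+02 -7.65640e+01  1.70000e-02  6.30000e-01]
[ 647.23925757 -171.56779621   53.62717348]
```

View pics/w5.png

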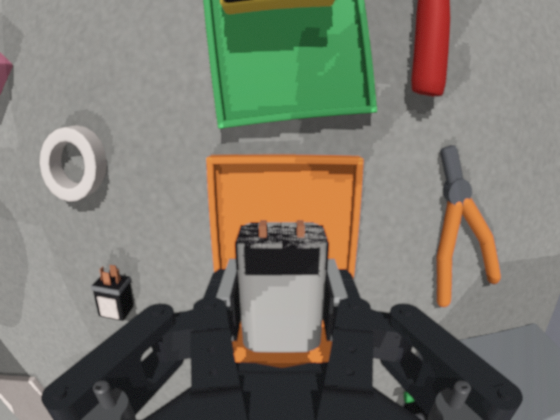

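The motor is held over the orange tray's +y bay, whose rim corners are at (208,157) and (361,157). I'll turn those corners into positions.

```bash
python3 - <<'E'
from h import *
c=eyes.camera("wrist")
for p in ((208,157),(361,157)): print(ground(c,p,14,1).round(1))
plan(649,-173.5,8,-.03+np.pi/2)
E
```

```text
[ 597.9 -122.8   14. ]
[ 704.2 -125.6   14. ]
shift m [-0.0018  0.0012  0.0854] turn deg 0.1 rows>= 1.4 j6 -0.23122565372436132 psi 1.543 tcp [ 647.9 -171.7   54.4] t 15.95
```

Emit:
{"fn": "arm_command", "kwargs": {"series": [[-1, -0.003, 0.002, 0.03, 0], [-1, -0.003, 0.002, 0.06, 0], [-1, -0.003, 0.002, 0.078, 0], [-1, -0.003, 0.002, 0.083, 0], [-1, -0.003, 0.002, 0.086, 0], [-1, -0.003, 0.002, 0.086, 0], [0.1, -0.003, 0.002, 0.086, 0], [0.25, -0.003, 0.002, 0.086, 0], [0.25, -0.003, 0.002, 0.086, 0], [0.25, -0.003, 0.002, 0.05, 0], [0.25, -0.003, 0.002, 0, 0], [1, -0.003, 0.002, -0.03, 0], [1, -0.003, 0.002, -0.03, 0]]}}

```text
clock: 17.58
tcp_pos: [653.5, -177.7, 88.9]
orientation: [0.004, 0.717, 0.697, 0.002]
wrist_force: [-0.2, 0.3, 0.8]
opening: 84.8
gripper_force: 0.0
```

```bash
python3 - <<'E'
from h import *
look(["motor_black_center"],z0=4)
plan(432,-357,75,.47); plan(432,-357,75,-2.67)
E
```

```text
cam [655. -98. 269.]
    motor_black_center [(0.84, [256, 168, 305, 253])]
motor_black_center 0.84 [256, 168, 305, 253] [ 651.137 -177.468   -1.579    0.936]
shift m [-0.1869 -0.2127  0.0482] turn deg 61.4 rows>= 5.7 j6 0.41017043317295765 psi 1.542 tcp [ 650.1 -176.4   84.1] t 17.68
shift m [-0.1869 -0.2127  0.0482] turn deg 61.3 rows>= 5.7 j6 0.40857777958316444 psi 1.542 tcp [ 650.1 -176.4   84.1] t 17.68
```

Emit:
{"fn": "arm_command", "kwargs": {"series": [[1, -0.033, -0.037, 0, 10.2], [1, -0.066, -0.075, 0, 20.4], [1, -0.098, -0.112, 0, 30.6], [1, -0.131, -0.149, 0, 40.8], [1, -0.163, -0.186, 0.02, 51], [1, -0.187, -0.213, 0.03, 61.4], [1, -0.187, -0.213, 0.03, 61.4], [1, -0.187, -0.213, 0.03, 61.4], [1, -0.187, -0.213, 0.03, 61.4]]}}

```text
clock: 18.8
tcp_pos: [432.9, -356.4, 54.3]
orientation: [-0.0, 0.972, 0.234, 0.0]
wrist_force: [-0.9, -0.1, 0.8]
opening: 85.5
gripper_force: 0.0
```

```bash
python3 - <<'E'
from h import *
look(["motor_red_center","relay_black_center"],"w6")
plan(432,-357,2,.47)
E
```

```text
cam [ 503. -321.  235.]
    motor_red_center [(0.92, [254, 175, 313, 272])]
motor_red_center 0.92 [254, 175, 313, 272] [ 432.004 -358.927    0.501    0.963]
    relay_black_center [(0.57, [133, 42, 200, 99])]
relay_black_center 0.57 [133, 42, 200, 99] [ 495.236 -238.295    1.471    0.898]
shift m [-0.001  -0.0002  0.0917] turn deg 0.1 rows>= 1.5 j6 0.41017043317295765 psi 0.472 tcp [ 433.  -356.7   54.7] t 18.95
```

View pics/w6.png

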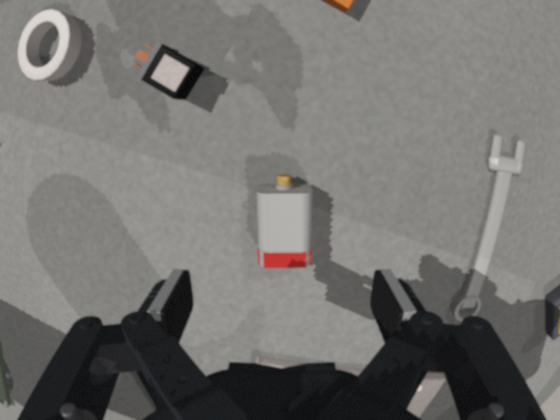

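The red motor is at (284,225), centred between the open fingers with its pinion pointing up the picture. The black relay is at (172,71) with its blades to the left. I'll grip the motor.

Emit:
{"fn": "arm_command", "kwargs": {"series": [[1, -0.002, 0.001, 0.03, -1], [1, -0.002, 0.001, 0.06, -1], [1, -0.002, 0.001, 0.077, -1], [1, -0.002, 0.001, 0.085, -1], [1, -0.002, 0.001, 0.09, -1], [1, -0.002, 0.001, 0.09, -1], [-1, -0.002, 0.001, 0.09, -1], [-1, -0.002, 0.001, 0.09, -1], [-1, -0.002, 0.001, 0.09, -1], [-1, -0.002, 0.001, 0.09, -1], [-1, -0.002, 0.001, 0.09, -1], [-1, -0.002, 0.001, 0.09, -1], [-1, -0.002, 0.001, 0.09, -1]], "newtons": 50}}

```text
clock: 20.58
tcp_pos: [431.3, -359.7, -34.8]
orientation: [0.001, 0.97, 0.241, 0.0]
wrist_force: [-0.4, 0.2, 5.5]
opening: 37.2
gripper_force: 51.8
```

```bash
python3 - <<'E'
from h import *
s=r.state(); print(s["opening"],s["gripper_force"],s["wrist_force"])
for y in(-.03,-.03+np.pi/2): plan(647,-276.5,70,y)
E
```

```text
37.15337787028361 51.822962164878845 [-0.44458071  0.18265188  5.49500887]
shift m [ 0.2296  0.0276 -0.0657] turn deg 29.6 rows>= 3.8 j6 1.1969309467930203 psi 0.487 tcp [ 431.3 -359.7  -34.8] t 20.57
shift m [ 0.2296  0.0276 -0.0657] turn deg -60.4 rows>= 5.6 j6 -0.3738653800018763 psi 0.487 tcp [ 431.3 -359.7  -34.8] t 20.57
```

Emit:
{"fn": "arm_command", "kwargs": {"series": [[-1, 0, 0, -0.03, 0], [-1, 0, 0, -0.08, 0], [-1, 0.05, 0.006, -0.09, 7], [-1, 0.1, 0.012, -0.09, 14], [-1, 0.15, 0.018, -0.09, 21], [-1, 0.2, 0.024, -0.09, 28], [-1, 0.229, 0.028, -0.09, 29.6], [-1, 0.229, 0.028, -0.09, 29.6], [-1, 0.229, 0.028, -0.09, 29.6]]}}

```text
clock: 21.7
tcp_pos: [644.6, -276.1, 52.9]
orientation: [-0.001, 1.0, -0.014, -0.002]
wrist_force: [-0.2, 0.0, -1.4]
opening: 37.1
gripper_force: 51.1
```

```bash
python3 - <<'E'
from h import *
s=r.state(); print(s["opening"],s["gripper_force"])
look(["motor_red_center","tray_orange"],"w7",z0=80)
plan(647,-276.5,8,-.03)
E
```

```text
37.11605390748176 51.09468877315521
cam [ 724. -278.  233.]
    motor_red_center [(0.87, [236, 206, 330, 351])]
motor_red_center 0.87 [236, 206, 330, 351] [ 6.42482e+02 -2.75807e+02 -2.80000e-02  9.43000e-01]
    tray_orange [(0.35, [0, 181, 25, 263])]
tray_orange 0.35 [0, 181, 25, 263] [ 7.23805e+02 -1.51642e+02  1.39300e+00  3.43000e-01]
shift m [ 0.0023 -0.0006  0.085 ] turn deg -0.0 rows>= 1.4 j6 1.1969309467930203 psi -0.03 tcp [ 644.8 -277.    54. ] t 21.85
```

View pics/w7.png

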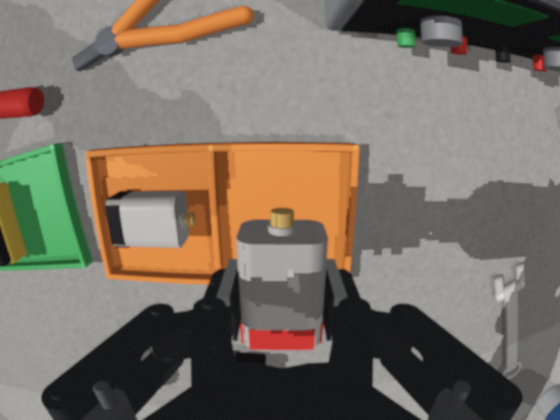

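The black motor lies well inside its bay at (147,219). The other bay spans columns 218–352, with the held red motor centred over it.

```bash
python3 - <<'E'
from h import *
c=eyes.camera("wrist")
for p in ((215,146),(358,146),(88,152),(105,275)): print(ground(c,p,14,1).round(1))
print(r.state()["tcp_pos"])
E
```

```text
[ 700.8 -233.    14. ]
[ 698.1 -331.4   14. ]
[ 704.8 -130.    14. ]
[ 599.  -122.7   14. ]
[ 645.02204189 -277.15521762   54.26956036]
```

Emit:
{"fn": "arm_command", "kwargs": {"series": [[-1, 0.002, 0.002, 0.03, 0], [-1, 0.002, 0.002, 0.06, 0], [-1, 0.002, 0.002, 0.078, 0], [-1, 0.002, 0.002, 0.083, 0], [-1, 0.002, 0.002, 0.086, 0], [-1, 0.002, 0.002, 0.086, 0], [0.1, 0.002, 0.002, 0.086, 0], [0.2, 0.002, 0.002, 0.086, 0], [0.2, 0.002, 0.002, 0.086, 0], [0.2, 0.002, 0.002, 0.05, 0], [0.2, 0.002, 0.002, 0, 0], [1, 0.002, 0.002, -0.03, 0], [1, 0.002, 0.002, -0.03, 0]]}}

```text
clock: 23.52
tcp_pos: [651.0, -280.2, 89.2]
orientation: [0.002, 1.0, -0.015, 0.004]
wrist_force: [-0.5, -0.2, -0.1]
opening: 84.0
gripper_force: 0.0
```

```bash
python3 - <<'E'
from h import *
look(["motor_red_center"],z0=4)
plan(494.5,-237.5,75,1.45)
E
```

```text
cam [ 729. -282.  270.]
    motor_red_center [(0.92, [255, 164, 308, 254])]
motor_red_center 0.92 [255, 164, 308, 254] [ 6.50064e+02 -2.78789e+02 -5.40000e-02  9.61000e-01]
shift m [-0.1544 -0.0364  0.0482] turn deg -84.8 rows>= 7.9 j6 -0.32695372231055564 psi -0.029 tcp [ 647.8 -278.4   84.1] t 23.62
```

Emit:
{"fn": "arm_command", "kwargs": {"series": [[1, -0.019, -0.004, 0, -10.6], [1, -0.038, -0.009, 0, -21.2], [1, -0.058, -0.014, 0, -31.8], [1, -0.077, -0.018, 0, -42.4], [1, -0.096, -0.023, 0, -53], [1, -0.116, -0.027, 0, -63.6], [1, -0.135, -0.032, 0.01, -74.2], [1, -0.154, -0.036, 0.03, -84.8], [1, -0.154, -0.036, 0.03, -84.8], [1, -0.154, -0.036, 0.03, -84.8]]}}

```text
clock: 24.88
tcp_pos: [495.5, -238.1, 54.0]
orientation: [-0.0, 0.749, 0.662, 0.0]
wrist_force: [0.1, -0.6, -0.0]
opening: 85.6
gripper_force: 0.0
```

```bash
python3 - <<'E'
from h import *
look(["relay_black_center"])
plan(494.5,-237.5,2,1.45)
E
```

```text
cam [ 505. -160.  235.]
    relay_black_center [(0.91, [258, 182, 300, 250])]
relay_black_center 0.91 [258, 182, 300, 250] [ 495.199 -238.53     1.461    0.89 ]
shift m [ 0.0011 -0.0023  0.0921] turn deg -0.0 rows>= 1.5 j6 -0.32695372231055564 psi 1.449 tcp [ 496.5 -238.8   55.1] t 24.98
```

Emit:
{"fn": "arm_command", "kwargs": {"series": [[1, 0.001, -0.001, 0.03, 0], [1, 0.001, -0.001, 0.06, 0], [1, 0.001, -0.001, 0.078, 0], [1, 0.001, -0.001, 0.086, 0], [1, 0.001, -0.001, 0.091, 0], [1, 0.001, -0.001, 0.091, 0], [-1, 0.001, -0.001, 0.091, 0], [-1, 0.001, -0.001, 0.091, 0], [-1, 0.001, -0.001, 0.091, 0], [-1, 0.001, -0.001, 0.091, 0], [-1, 0.001, -0.001, 0.091, 0], [-1, 0.001, -0.001, 0.091, 0], [-1, 0.001, -0.001, 0.091, 0], [-1, 0.001, -0.001, 0.091, 0]], "newtons": 30}}

```text
clock: 26.72
tcp_pos: [494.8, -237.2, -36.1]
orientation: [0.0, 0.748, 0.663, 0.0]
wrist_force: [-0.2, -0.4, 6.4]
opening: 27.5
gripper_force: 30.4
```

```bash
python3 - <<'E'
from h import *
s=r.state(); print(s["opening"],s["gripper_force"],s["wrist_force"])
a=.074; tx,ty=649.5,223
for sy in(50,-50): print(tx-sy*np.sin(a),ty+sy*np.cos(a))
for y in(a,a+np.pi/2): plan(653,173,70,y)
E
```

```text
27.49436240148936 30.4146409034729 [-0.15742044 -0.35436757  6.36999931]
645.8033759422011 272.8631624606312
653.1966240577989 173.13683753936877
shift m [ 0.4262  0.108  -0.0672] turn deg -101.1 rows>= 9.4 j6 -1.385814988266689 psi 1.451 tcp [ 494.8 -237.2  -36.1] t 26.73
shift m [ 0.4262  0.108  -0.0672] turn deg -11.1 rows>= 7.1 j6 0.1849813385282073 psi 1.451 tcp [ 494.8 -237.2  -36.1] t 26.73
```

Emit:
{"fn": "arm_command", "kwargs": {"series": [[-1, 0, 0, -0.03, 0], [-1, 0, 0, -0.08, 0], [-1, 0.05, 0.013, -0.1, -2], [-1, 0.1, 0.026, -0.1, -4], [-1, 0.155, 0.04, -0.1, -6], [-1, 0.21, 0.053, -0.1, -8], [-1, 0.265, 0.067, -0.1, -10], [-1, 0.32, 0.081, -0.1, -11.1], [-1, 0.375, 0.095, -0.1, -11.1], [-1, 0.41, 0.104, -0.1, -11.1], [-1, 0.426, 0.108, -0.1, -11.1], [-1, 0.426, 0.108, -0.1, -11.1], [-1, 0.426, 0.108, -0.1, -11.1]]}}

```text
clock: 28.35
tcp_pos: [651.9, 171.4, 63.0]
orientation: [-0.0, 0.681, 0.732, -0.001]
wrist_force: [-0.0, -0.7, 0.1]
opening: 27.3
gripper_force: 29.8
```

```bash
python3 - <<'E'
from h import *
s=r.state(); print(s["opening"],s["gripper_force"])
look(["relay_black_center"],"w8",z0=100)
plan(653,173,8,.074+np.pi/2)
E
```

```text
27.269316869878875 29.82645571231842
cam [647. 250. 243.]
    relay_black_center [(0.86, [247, 227, 311, 335])]
relay_black_center 0.86 [247, 227, 311, 335] [652.056 170.502   1.647   0.874]
shift m [0.0017 0.001  0.0943] turn deg -0.1 rows>= 1.5 j6 0.1849813385282073 psi 1.643 tcp [652.2 171.3  63.3] t 28.45
```

View pics/w8.png

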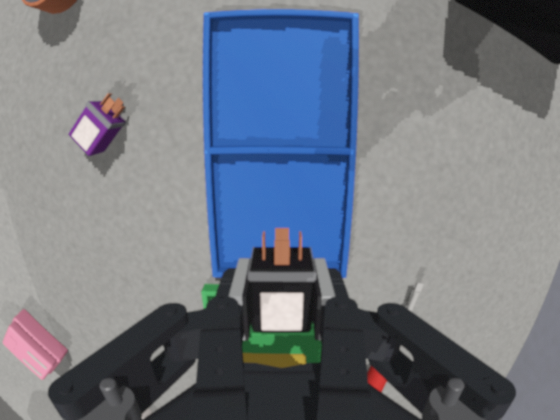

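The relay is held level. The near blue bay spans rows 153–272, with the divider at row 150. I'll check where the planned spot falls in the picture.

```bash
python3 - <<'E'
from h import *
c=eyes.camera("wrist")
for p in ((208,150),(354,150),(216,275),(347,275),(207,13),(357,15)): print(p,ground(c,p,14,1).round(1))
print(project(c,[[652,171,4],[653,173,4]],1))
E
```

```text
(208, 150) [595.7 218.4  14. ]
(354, 150) [700.5 226.   14. ]
(216, 275) [602.4 117.6  14. ]
(347, 275) [709.  125.4  14. ]
(207, 13) [588.8 319.   14. ]
(357, 15) [694.5 325.1  14. ]
[[281.31127239 213.42334297]
 [282.78354857 211.06770266]]
```

Emit:
{"fn": "arm_command", "kwargs": {"series": [[-1, 0.001, 0, 0.03, 0], [-1, 0.001, 0, 0.06, 0], [-1, 0.001, 0, 0.085, 0], [-1, 0.001, 0, 0.093, 0], [-1, 0.001, 0, 0.096, 0], [-1, 0.001, 0, 0.096, 0], [-0.1, 0.001, 0, 0.096, 0], [0.15, 0.001, 0, 0.096, 0], [0.15, 0.001, 0, 0.096, 0], [0.15, 0.001, 0, 0.06, 0], [0.15, 0.001, 0, 0.01, 0], [1, 0.001, 0, -0.02, 0], [1, 0.001, 0, -0.02, 0]]}}

```text
clock: 30.12
tcp_pos: [655.6, 174.6, 87.8]
orientation: [0.003, 0.68, 0.733, 0.003]
wrist_force: [0.2, -0.5, -0.7]
opening: 82.5
gripper_force: 0.0
```

```bash
python3 - <<'E'
from h import *
look(["relay_black_center"],z0=4)
look(["relay_violet_center"])
plan(501.5,234.7,75,.853)
E
```

```text
cam [649. 253. 268.]
    relay_black_center [(0.87, [258, 177, 295, 239])]
relay_black_center 0.87 [258, 177, 295, 239] [653.745 172.621   1.641   0.858]
cam [647. 253. 264.]
    relay_violet_center [(0.75, [83, 93, 137, 155])]
relay_violet_center 0.75 [83, 93, 137, 155] [501.684 234.666   0.836   0.905]
shift m [ 0.0718 -0.1442  0.0457] turn deg 45.4 rows>= 4.2 j6 1.1555145460310452 psi 1.645 tcp [650.8 173.8  81.2] t 30.32
```

Emit:
{"fn": "arm_command", "kwargs": {"series": [[1, 0.014, -0.029, 0, 9], [1, 0.029, -0.058, 0, 18], [1, 0.043, -0.086, 0, 27], [1, 0.058, -0.115, 0.01, 36], [1, 0.072, -0.144, 0.025, 45.6], [1, 0.072, -0.144, 0.025, 45.6], [1, 0.072, -0.144, 0.025, 45.6], [1, 0.072, -0.144, 0.025, 45.6]]}}

```text
clock: 31.32
tcp_pos: [505.0, 235.0, 58.8]
orientation: [0.0, 0.911, 0.412, 0.001]
wrist_force: [0.5, -0.1, -0.6]
opening: 85.3
gripper_force: 0.0
```

```bash
python3 - <<'E'
from h import *
look(["relay_violet_center"])
plan(501.5,234.7,2,.845)
E
```

```text
cam [557. 294. 239.]
    relay_violet_center [(0.96, [258, 180, 299, 253]), (0.59, [423, 401, 457, 420]), (0.34, [516, 325, 556, 411])]
relay_violet_center 0.96 [258, 180, 299, 253] [501.637 234.661   0.859   0.893]
relay_violet_center 0.59 [423, 401, 457, 420] [484.15  -95.844  -1.394   0.536]
relay_violet_center 0.34 [516, 325, 556, 411] [ 6.18033e+02 -1.36568e+02  8.39000e-01  4.43000e-01]
shift m [-0.0025 -0.0024  0.0959] turn deg 0.2 rows>= 1.5 j6 1.1635145460310452 psi 0.848 tcp [504.8 235.   58.9] t 31.43
```

Emit:
{"fn": "arm_command", "kwargs": {"series": [[1, -0.002, -0.002, 0.03, -0.5], [1, -0.002, -0.002, 0.06, -0.5], [1, -0.002, -0.002, 0.08, -0.5], [1, -0.002, -0.002, 0.09, -0.5], [1, -0.002, -0.002, 0.095, -0.5], [1, -0.002, -0.002, 0.095, -0.5], [-1, -0.002, -0.002, 0.095, -0.5], [-1, -0.002, -0.002, 0.095, -0.5], [-1, -0.002, -0.002, 0.095, -0.5], [-1, -0.002, -0.002, 0.095, -0.5], [-1, -0.002, -0.002, 0.095, -0.5], [-1, -0.002, -0.002, 0.095, -0.5], [-1, -0.002, -0.002, 0.095, -0.5], [-1, -0.002, -0.002, 0.095, -0.5]], "newtons": 30}}

```text
clock: 33.17
tcp_pos: [501.3, 235.2, -36.0]
orientation: [0.0, 0.91, 0.416, 0.0]
wrist_force: [-0.2, 0.4, 5.5]
opening: 27.7
gripper_force: 30.6
```

```bash
python3 - <<'E'
from h import *
s=r.state(); print(s["opening"],s["gripper_force"],s["wrist_force"])
for y in(.074,.074+np.pi/2): plan(645,271.5,70,y)
E
```

```text
27.719681565300803 30.5580872297287 [-0.21765935  0.44697073  5.45022911]
shift m [ 0.1215  0.0849 -0.0669] turn deg 44.9 rows>= 4.2 j6 1.895214800741999 psi 0.857 tcp [501.3 235.2 -36. ] t 33.17
shift m [ 0.1215  0.0849 -0.0669] turn deg -45.1 rows>= 4.2 j6 0.32441847394710255 psi 0.857 tcp [501.3 235.2 -36. ] t 33.17
```

Emit:
{"fn": "arm_command", "kwargs": {"series": [[-1, 0, 0, -0.03, 0], [-1, 0, 0, -0.08, 0], [-1, 0.03, 0.02, -0.09, -10], [-1, 0.06, 0.042, -0.09, -20], [-1, 0.09, 0.063, -0.09, -30], [-1, 0.121, 0.085, -0.09, -40], [-1, 0.121, 0.085, -0.09, -45.1], [-1, 0.121, 0.085, -0.09, -45.1], [-1, 0.121, 0.085, -0.09, -45.1]]}}

```text
clock: 34.3
tcp_pos: [643.2, 270.7, 52.6]
orientation: [-0.0, 0.681, 0.732, -0.001]
wrist_force: [0.7, -0.1, 0.1]
opening: 27.6
gripper_force: 30.0
```

```bash
python3 - <<'E'
from h import *
s=r.state(); print(s["opening"],s["gripper_force"])
look(["relay_violet_center"],z0=90)
plan(645,271,8,.074+np.pi/2)
E
```

```text
27.553943643927102 29.955946505069733
cam [638. 350. 233.]
    relay_violet_center [(0.63, [245, 223, 316, 331])]
relay_violet_center 0.63 [245, 223, 316, 331] [643.183 271.609   1.646   0.846]
shift m [0.0001 0.0016 0.0842] turn deg -0.0 rows>= 1.3 j6 0.3237597750800496 psi 1.644 tcp [643.5 270.8  53.2] t 34.4
```

Emit:
{"fn": "arm_command", "kwargs": {"series": [[-1, 0, 0.001, 0.03, 0], [-1, 0, 0.001, 0.06, 0], [-1, 0, 0.001, 0.077, 0], [-1, 0, 0.001, 0.083, 0], [-1, 0, 0.001, 0.086, 0], [-1, 0, 0.001, 0.086, 0], [-0.1, 0, 0.001, 0.086, 0], [0.15, 0, 0.001, 0.086, 0], [0.15, 0, 0.001, 0.086, 0], [0.15, 0, 0.001, 0.05, 0], [0.15, 0, 0.001, 0, 0], [1, 0, 0.001, -0.06, 0], [1, -0.06, -0.05, -0.1, 0], [1, -0.12, -0.1, -0.12, 0], [1, -0.15, -0.15, -0.13, 0], [1, -0.15, -0.2, -0.13, 0], [1, -0.15, -0.2, -0.13, 0]]}}

```text
clock: 36.52
tcp_pos: [452.6, 105.5, 183.4]
orientation: [-0.0, 0.681, 0.732, -0.0]
wrist_force: [0.3, -0.2, 0.1]
opening: 85.0
gripper_force: 0.0
```

```bash
python3 - <<'E'
from h import *
ct=eyes.camera("top")
for n in ["battery_center","motor_black_center","motor_red_center","relay_black_center","relay_violet_center"]:
    for d in see(n,ct)[:1]: print(n,np.round(fit(n,[(ct,d["pixels"],0)],z0=4),2))
cv2.imwrite("pics/t9.png",cv2.resize(ct["frame"][130:300,120:440,::-1],None,fx=2.5,fy=2.5))
E
```

```text
battery_center [(0.66, [265, 155, 285, 183]), (0.66, [268, 255, 302, 293])]
battery_center [645.67   7.52  -3.07   0.86]
    motor_black_center [(0.61, [334, 163, 354, 175])]
motor_black_center [ 649.03 -175.16   -1.51    0.84]
    motor_red_center [(0.73, [370, 156, 389, 180])]
motor_red_center [ 6.4959e+02 -2.7418e+02 -1.6000e-01  8.3000e-01]
    relay_black_center [(0.75, [205, 157, 223, 175])]
relay_black_center [652.34 175.33   1.57   0.89]
    relay_violet_center [(0.45, [167, 165, 188, 182])]
relay_violet_center [645.63 274.21   1.71   0.88]
```

View pics/t9.png

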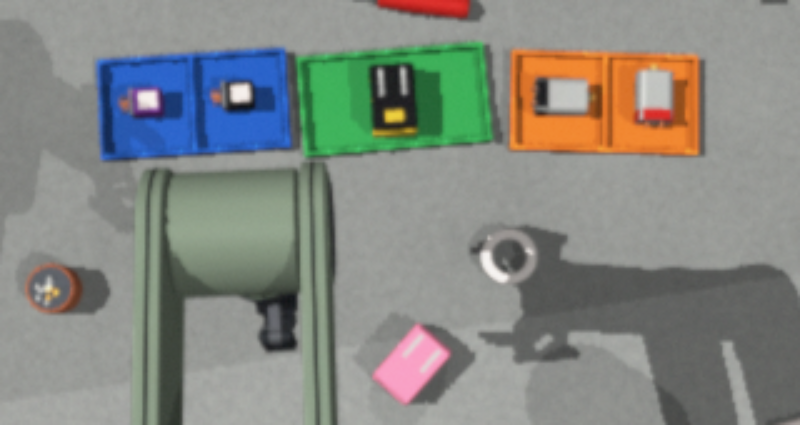

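The final top view shows both relays in the blue bays at (147,100) and (239,94), the battery in green at (393,98) and the motors in the orange bays at (565,96) and (655,96). The tape, pot and pink look-alike have not moved, and the gripper is clear of everything.

```bash
python3 -c "
from plant import r
print(r.sign_off())"
```

```text
the job is handed in; nothing more can be done
None
```

I put the battery away first in the green tray, then one motor in each orange bay and one relay in each blue bay, all flat and released, with the tape and pot untouched, and handed the job in at about 37 s; the first try at the battery closed on nothing because the fingertips sit about 39 mm above the reported TCP, which I corrected for.

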